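# Weed out the weak bag clip on the pull stand

## Task

One of the three bag clips on the sprung test stand has gone weak: tug their cards straight out towards the robot, one at a time, to find the one that slips, and never pull harder than 14 N (5 mm of rail travel). Draw the weak clip's card fully out while the clip stands in its place, then put that card and the weak clip in the red tray. Leave the two good clips standing in their places with their cards still in their jaws, and do not disturb the pepper or the tub.

Things in the scene. Friction and masses are not known exactly. Their poses are not given: they have to be found in the camera images.
- clip_a: Left (+y) of three like spring clips on the stand: black foot, two upright steel pins, two sprung yellow jaws, yellow lifting fin on top. Origin: centre line, underside of the foot, which stands on the rail plate 16 mm above the bench. x points from jaws to rear handles (away from robot), z up. Jaws x -50..-20, z 8..36 mm; handles to x 42; fin x -8..20, y +-6, z 58..98 mm.
- clip_b: Middle clip; shape, size and frame as clip_a. Each clip (0.2 kg) stands loose: foot x -5..27, y +-26, z 0..6 mm, within 8 mm high lips, and 46 mm high blue posts in front of its pins (about 2 mm play). It lifts straight up out of its place by the fin (60 mm to be clear); a pull towards its -x is taken by the posts.
- clip_c: Right (-y) clip; shape, size and frame as clip_a. Just one of the three clips is weak; which one changes from run to run and cannot be seen. The weak clip's card slides out steadily at 4 to 8 N of pull (the more, the harder it is pressed on the plate); a good clip holds its card up to 16 N or more.
- tab_a (a point): Point on clip_a, 84 mm in front (-x) of its origin, 30 mm above its underside: where the middle of the green finger tab of its card is at the start (it stays with the clip when the card is drawn). Tab: 12 mm thick in y, x -96..-72, z 3..44 mm in the clip's frame. Pinch it across y from above and pull along the clip's -x.
- tab_b (a point): The same point on clip_b. Each card (50 g) is an upright stiff white plate 8 mm thick in y, x -80..-28, z 0..34 mm in the clip's frame, plus the green tab. It stands on the rail plate with its last 22 mm between the jaws and is free after some 24 mm of pull beyond the rail's own travel.
- tab_c (a point): The same point on clip_c, whose card is like the others.
- rail (a joint): Travel (m) of the grey rail plate that carries all three clips and cards: 0 at rest, growing as a pull drags it along the clips' -x, against a spring of 2.8 N per mm (5 mm = 14 N). End stop at 12 mm.
- tray: Red open tray for rejects, fixed, outside 200 (x) by 230 (y) by 35 mm high, walls and floor 5 mm. Origin: centre of its underside, z up.
- jaw_a (a joint): Angle (rad) of the left jaw of clip_a: about 0 while a card is between the jaws, 0.08 when the card is out and the jaws have snapped shut.
- jaw_b (a joint): Angle (rad) of the left jaw of clip_b: about 0 while a card is between the jaws, 0.08 when the card is out and the jaws have snapped shut.
- jaw_c (a joint): Angle (rad) of the left jaw of clip_c: about 0 while a card is between the jaws, 0.08 when the card is out and the jaws have snapped shut.
- pepper: Bystander: green bell pepper, 82 mm across, 88 mm high, standing loose. Origin: centre of its underside.
- tub: Bystander: clear round tub with white lid, 70 mm across, 90 mm high, loose. Origin: centre of its underside.

How it is judged:
On the way:
1. one clip's card has been drawn fully out and its jaws have shut while all three clips stand in their places (value of joint any of jaw_a, jaw_b, jaw_c above 0.06 rad and distance of each of clip_a, clip_b, clip_c from where it was at the start of the episode below 0.015 m), for 0.1 s.
At the end, for the whole second after the job is handed in: Clip whose card came out: in the red tray, at rest, jaws shut, its card in the tray too (together over 2.1 N on it). Other two clips: upright, within 15 mm of their start, cards in their jaws (jaw under 0.05 rad). Rail back at rest (under 1.5 mm) (((x of clip_a in the frame of tray between -0.09 and 0.09 m and y of clip_a in the frame of tray between -0.105 and 0.105 m and height (world z) of clip_a below 0.07 m and linear speed of clip_a below 0.03 m/s and value of joint jaw_a above 0.06 rad and distance of each of clip_b, clip_c from where it was at the start of the episode below 0.015 m and angle between each of clip_b, clip_c's own z axis and vertical below 0.15 rad and value of joint each of jaw_b, jaw_c below 0.05 rad) or (x of clip_b in the frame of tray between -0.09 and 0.09 m and y of clip_b in the frame of tray between -0.105 and 0.105 m and height (world z) of clip_b below 0.07 m and linear speed of clip_b below 0.03 m/s and value of joint jaw_b above 0.06 rad and distance of each of clip_a, clip_c from where it was at the start of the episode below 0.015 m and angle between each of clip_a, clip_c's own z axis and vertical below 0.15 rad and value of joint each of jaw_a, jaw_c below 0.05 rad) or (x of clip_c in the frame of tray between -0.09 and 0.09 m and y of clip_c in the frame of tray between -0.105 and 0.105 m and height (world z) of clip_c below 0.07 m and linear speed of clip_c below 0.03 m/s and value of joint jaw_c above 0.06 rad and distance of each of clip_a, clip_b from where it was at the start of the episode below 0.015 m and angle between each of clip_a, clip_b's own z axis and vertical below 0.15 rad and value of joint each of jaw_a, jaw_b below 0.05 rad)) and contact force between tray and anything else above 2.1 N and value of joint rail below 0.0015 m); the robot touches nothing.
It fails at once if the rail is dragged more than 5 mm (pull over 14 N) (value of joint rail above 0.005 m).
It fails at once if a bystander (pepper or tub) is moved by more than 20 mm (distance of any of pepper, tub from where it was at the start of the episode above 0.02 m).
It also fails if it takes over 72 s, if anything falls off the work surface, if the arm or the gripper's body presses on something with over 40 N, if the wrist force passes 120 N, or if a joint passes its speed limit or range.

## Robot

A 7-joint arm with a two-finger parallel gripper is mounted at the origin on the work surface. World frame = base frame: x ahead of the robot, y to its left, z up, the work surface at z = 0. Lengths are in m, angles in rad, forces in N, time in s.
With the tool pointing down it reaches from about 0.35 to 0.9 m from the base axis. Payload 19.9 kg.
Tool frame: the origin (TCP) lies at the very end of the fingers, on their centre line; the grasp point (between the pads) lies grip_point_offset behind it (grip_point_offset is the distance from the TCP to the grasp point, in m); z points along the fingers, y is the line along which they close (so a half turn about z gives the same grasp; the last joint's range is limited). The gripper opens to 85 mm and grips with 20 to 120 N. Pads are 22 mm wide; open, the fingers measure 114 mm over their backs; the gripper's body (76 mm by 85 mm) begins 54 mm behind the grasp point. The pads swing forward as they close: fully open they stand 13 mm farther back than shut.
Start: joints at [1.188, 0.417, -0.01, 1.614, 0.005, 1.111, -0.053], TCP at [0.209, -0.589, 0.231] pointing down, gripper open.
Joint ranges: [-2.81, 2.81], [-0.39, 2.02], [-1.27, 1.25], [0.06, 2.57], [-1.19, 4.33], [0.19, 2], [-2.82, 2.82]. Speed limits (rad/s): [1.89, 1.89, 2.39, 2.39, 3.01, 3.01, 3.01].

## Interface

Orientations are given as a unit quaternion [w, x, y, z].
In Python, from rig import * gives the robot as it stands.
- The arm moves only by the tool apply_moves, never from a script. Its argument "motion" is text: rows parted by semicolons, each of 7 numbers parted by spaces: the turn, a rotation vector about the world's x, y, z in degrees, then the shift along the world's x, y, z in m, then the closure in counts, from 0 (fully open) to 255 (shut). A call has 1 to 20 rows; each row shifts and turns the commanded pose from where the row before left it; what a row does not reach is not made up. A row lasts 1/10 s, in which the tool goes at most 50 mm and 8.59 degrees, less where a joint would pass 70% of its speed; a pose out of reach is approached as far as the arm can. A call is refused whole if a number of a shift passes 0.05 or a number of a turn 8.59, either way. A call with a gripper value outside its range is refused whole. The fingers move at their own pace and stop on an object; "newtons" is the grip in N (left out, the last holds). Time passes only in rows, so rows that do not move let the fingers close. It gives the time, the measured TCP pose, the force, the opening and the grip force at its end, in the units of the state.
- observe(): the state, without advancing time (a new reading comes with each control period).
- grab_frame(name): name is "scene" or "top" or "wrist"; returns a dict with "frame" (400x640x3 uint8, red, green, blue), "vertical_fov" (degrees; the focal length in pixels is half the picture's height over the tangent of half this angle, whatever the lens; pixels are square), "cx", "cy" (the principal point, pixels), "distortion" ([k1, k2, p1, p2, k3] as OpenCV has them; the pictures are not rectified), "pose" (4x4, takes a point from camera to world coordinates). Camera axes: x right, y down, z forward; pixel columns grow to the right and rows downward; lengths in m; the calibration is good to about 2 mm. A picture is of the moment at which its call begins. There is no depth.
- sign_off(): hands the job in; it is judged then, once.
The state is a dict: "time": time; "joint_pos": joint angles; "joint_vel": joint speeds; "tau": joint torques, N m; "ee_pos": TCP position; "eef_rot": TCP orientation; "force": force on the tool from outside, world axes, zero at the start; "torque": the same for the moment, N m; "grip_width": finger opening in m; "grip_force": force on a finger pad.
Only numpy, scipy, OpenCV 4.12 (cv2) and the standard library are available. Lean on these libraries where they do the work, as an engineer would, in place of code of your own. Each camera call takes 0.05 s, during which the arm holds its last target. There are 200 camera calls.

## Working session

There is one attempt and no reset: what is moved stays moved. The work goes in short steps, Python scripts to look and compute and a tool call to move; the robot and the scene stay as the last step left them, time stands still between calls to the robot, and variables do not carry over. Pictures are saved under pics/ and viewed, at most 10 in all, crops included, and the job is handed in when it is done.

Besides the shell and the picture viewer there is one more tool, called after "Call:" by a JSON object that holds its "name" and its "arguments". apply_moves: Moves the arm, as the interface text tells. Its arguments: {"type":"object","properties":{"motion":{"type":"string"},"newtons":{"type":"number"}},"required":["motion"]}

```bash
ls; mkdir -p pics; cat > h.py <<'E'
from rig import *
import numpy as np, cv2
def snap(n,f):
    g=grab_frame(n); cv2.imwrite('pics/'+f+'.png',g['frame'][:,:,::-1]); 
    np.save('pics/'+f+'.npy',{k:g[k] for k in g if k!='frame'},allow_pickle=True); return g
def load(f): return np.load('pics/'+f+'.npy',allow_pickle=True).item()
def K(g):
    f=200/np.tan(np.radians(g['vertical_fov'])/2); return np.array([[f,0,g['cx']],[0,f,g['cy']],[0,0,1]])
def ray(g,uv):
    p=cv2.undistortPoints(np.array([[uv]],float),K(g),np.array(g['distortion'],float))[0,0]
    P=np.array(g['pose']); return P[:3,3],P[:3,:3]@np.array([p[0],p[1],1])
def atz(g,uv,z):
    o,d=ray(g,uv); return o+d*(z-o[2])/d[2]
def proj(g,X):
    P=np.array(g['pose']); R=P[:3,:3].T; 
    return cv2.projectPoints(np.array(X,float).reshape(-1,1,3),cv2.Rodrigues(R)[0],-R@P[:3,3],K(g),np.array(g['distortion'],float))[0][:,0]
E
python3 - <<'E'
from h import *
s=observe(); print({k:np.round(v,3) for k,v in s.items()})
try: print(grip_point_offset)
except Exception as e: print(e)
for n in ['top','scene']:
    g=snap(n,n+'0'); print(n,np.round(g['pose'],3).tolist(),g['vertical_fov'])
E
```

```text
pics
{'time': np.float64(0.0), 'joint_pos': array([ 1.187,  0.418, -0.01 ,  1.614,  0.005,  1.111, -0.053]), 'joint_vel': array([ 0.   ,  0.001,  0.001, -0.001, -0.   , -0.002,  0.002]), 'tau': array([ 0.0000e+00, -8.6443e+01,  6.7900e-01, -4.3490e+01,  1.9000e-02,
        7.0000e-03,  0.0000e+00]), 'ee_pos': array([ 0.209, -0.589,  0.231]), 'eef_rot': array([-0.001,  0.985,  0.17 , -0.   ]), 'force': array([0.206, 0.193, 0.125]), 'torque': array([-0.028, -0.015, -0.021]), 'grip_force': np.float64(0.0), 'grip_width': np.float64(0.085)}
0.0187
top [[-0.009, -0.997, 0.081, 0.477], [-1.0, 0.008, -0.002, 0.044], [0.002, -0.081, -0.997, 1.238], [0.0, 0.0, 0.0, 1.0]] 45.58890088414398
scene [[0.648, 0.432, -0.628, 1.262], [0.762, -0.361, 0.538, -0.559], [0.006, -0.827, -0.563, 0.705], [0.0, 0.0, 0.0, 1.0]] 55.26338235339297
```

View pics/top0.png

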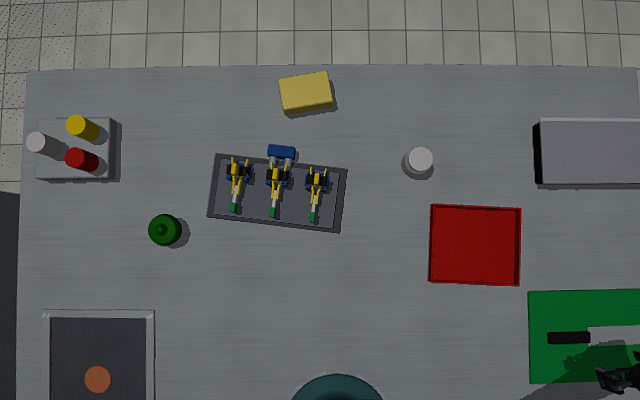

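View pics/scene0.png

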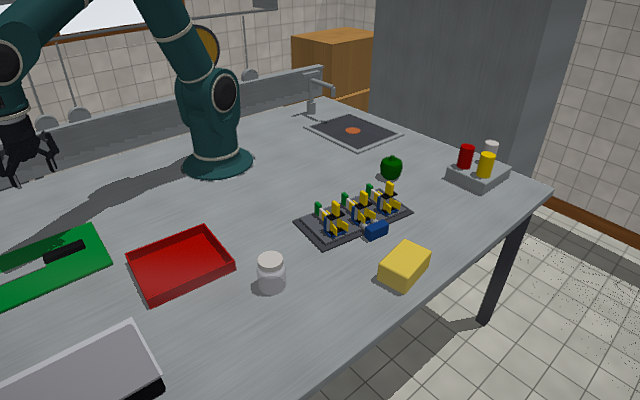

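The top view shows the stand at px (208–347, 153–233), with clips at columns ~237, 277 and 316 and green tabs at the lower ends. The pepper is at (165,230), the tub at (419,160), and the tray at (429–521, 205–285). The scene view agrees. I'll enlarge the stand.

```bash
python3 - <<'E'
from h import *
im=cv2.imread('pics/top0.png')[140:240,205:355]
cv2.imwrite('pics/c1.png',cv2.resize(im,None,fx=5.33,fy=5.33,interpolation=cv2.INTER_CUBIC))
full=cv2.imread('pics/top0.png'); hsv=cv2.cvtColor(full,cv2.COLOR_BGR2HSV)
g=load('top0')
m=((hsv[:,:,0]>45)&(hsv[:,:,0]<85)&(hsv[:,:,1]>120)&(hsv[:,:,2]>50)).astype(np.uint8)
n,l,st,c=cv2.connectedComponentsWithStats(m)
for i in range(1,n):
    if st[i,4]>15: print('green',st[i],c[i].round(1),atz(g,c[i],.06).round(4))
m=((hsv[:,:,0]>18)&(hsv[:,:,0]<35)&(hsv[:,:,1]>150)&(hsv[:,:,2]>80)).astype(np.uint8)
n,l,st,c=cv2.connectedComponentsWithStats(m)
for i in range(1,n):
    if st[i,4]>15: print('yel',st[i],c[i].round(1),atz(g,c[i],.114).round(4))
for p in [(429,205),(521,207),(519,285),(429,282)]: print('tray',atz(g,p,.035).round(3))
for p in [(217,153),(347,169),(340,233),(208,216)]: print('stand',atz(g,p,.016).round(3))
print('tub',atz(g,(420,158),.09).round(3),'pep',atz(g,(163,230),.08).round(3))
E
```

```text
green [230 202   6  10  44] [232.1 206.9] [0.5636 0.256  0.06  ]
green [269 207   6  10  42] [271.7 211.7] [0.5507 0.1574 0.06  ]
green [309 213   6   9  42] [311.6 216.9] [0.5371 0.0583 0.06  ]
green [148 216  28  28 522] [161.4 229.2] [0.5091 0.433  0.06  ]
green [ 528  289  112   95 6107] [572.3 323.4] [ 0.2635 -0.5919  0.06  ]
green [625 344  15  22 183] [632.1 352.5] [ 0.1845 -0.7503  0.06  ]
yel [295  71  38  32  82] [320.4  80.6] [0.8657 0.0339 0.114 ]
yel [279  77  15   7  19] [284.7  78.7] [0.8714 0.1207 0.114 ]
yel [ 66 115  20  20 317] [ 75.4 124.3] [0.766  0.6366 0.114 ]
yel [231 157   6  17  73] [233.  166.1] [0.6574 0.2447 0.114 ]
yel [244 159   5   8  19] [246.  162.3] [0.6662 0.2136 0.114 ]
yel [270 162   8  17  68] [273.8 171.7] [0.643  0.1469 0.114 ]
yel [314 173   5  11  51] [316. 178.] [0.6269 0.0465 0.114 ]
yel [231 175   4  19  46] [232.7 183.9] [0.6145 0.2451 0.114 ]
yel [237 176   6  19  43] [238.8 184.7] [0.6125 0.2304 0.114 ]
yel [271 180   4  19  39] [272.2 188.9] [0.6016 0.1509 0.114 ]
yel [276 181   6  19  43] [277.9 189.6] [0.5998 0.1372 0.114 ]
yel [310 185   4  19  40] [311.7 193.8] [0.5893 0.057  0.114 ]
yel [316 186   5  18  39] [317.6 194.3] [0.5878 0.043  0.114 ]
tray [ 0.566 -0.24   0.035]
tray [ 0.559 -0.48   0.035]
tray [ 0.36  -0.467  0.035]
tray [ 0.371 -0.236  0.035]
stand [0.708 0.305 0.016]
stand [ 0.663 -0.034  0.016]
stand [ 0.497 -0.014  0.016]
stand [0.544 0.326 0.016]
tub [ 0.678 -0.209  0.09 ] pep [0.507 0.422 0.08 ]
```

View pics/c1.png

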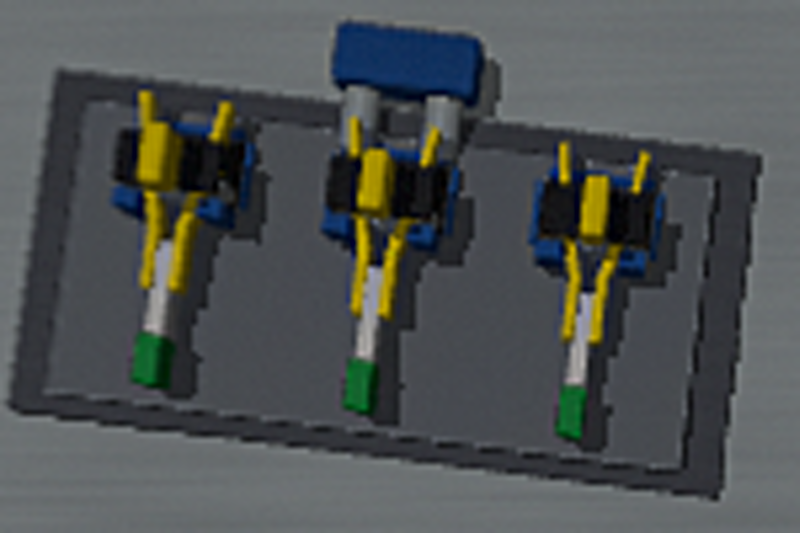

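The crop shows the stand yawed by about -7.6°, with all three clips parallel to it. Tab centres are near (232,207), (272,212) and (312,217) px in the full picture. The 100 mm spacing and the tab–fin offset agree with the given sizes. Now moving above tab_c.

Call:
{"name": "apply_moves", "arguments": {"motion": "0 0 -1.36 0.0165 0.0325 -0.0045 0;0 0 -1.36 0.0165 0.0325 -0.0045 0;0 0 -1.36 0.0165 0.0325 -0.0045 0;0 0 -1.36 0.0165 0.0325 -0.0045 0;0 0 -1.36 0.0165 0.0325 -0.0045 0;0 0 -1.36 0.0165 0.0325 -0.0045 0;0 0 -1.36 0.0165 0.0325 -0.0045 0;0 0 -1.36 0.0165 0.0325 -0.0045 0;0 0 -1.36 0.0165 0.0325 -0.0045 0;0 0 -1.36 0.0165 0.0325 -0.0045 0;0 0 -1.36 0.0165 0.0325 -0.0045 0;0 0 -1.36 0.0165 0.0325 -0.0045 0;0 0 -1.36 0.0165 0.0325 -0.0045 0;0 0 -1.36 0.0165 0.0325 -0.0045 0;0 0 -1.36 0.0165 0.0325 -0.0045 0;0 0 -1.36 0.0165 0.0325 -0.0045 0;0 0 -1.36 0.0165 0.0325 -0.0045 0;0 0 -1.36 0.0165 0.0325 -0.0045 0;0 0 -1.36 0.0165 0.0325 -0.0045 0;0 0 -1.36 0.0165 0.0325 -0.0045 0", "newtons": 20}}

```text
time: 2.1
ee_pos: [0.5398, 0.0625, 0.1409]
eef_rot: [0.0, 0.998, -0.067, -0.0]
force: [1.1, -0.7, 0.7]
grip_width: 0.0855
grip_force: 0.0
```

```bash
cat > st.py <<'E'
from h import *
from scipy.spatial.transform import Rotation as Ro
s=observe(); q=s['eef_rot']; R=Ro.from_quat([q[1],q[2],q[3],q[0]]).as_matrix()
print(s['time'],'pos',np.round(s['ee_pos'],4),'F',np.round(s['force'],2),'T',np.round(s['torque'],2),'w',round(float(s['grip_width']),4),'gf',s['grip_force'])
print('ty ang',np.degrees(np.arctan2(R[1,1],R[0,1]))%180,'tz',R[:,2].round(4),'q',np.round(s['joint_pos'],2))
E
python3 - <<'E'
from st import *
g=snap('wrist','w1'); print(np.round(g['pose'],3).tolist())
im=g['frame'][:,:,::-1]; hsv=cv2.cvtColor(np.ascontiguousarray(im),cv2.COLOR_BGR2HSV)
m=((hsv[:,:,0]>45)&(hsv[:,:,0]<85)&(hsv[:,:,1]>120)&(hsv[:,:,2]>50)).astype(np.uint8)
n,l,sta,c=cv2.connectedComponentsWithStats(m)
for i in range(1,n):
    if sta[i,4]>60: print('green',sta[i],c[i].round(1),atz(g,c[i],.06).round(4))
E
```

```text
2.1 pos [0.5398 0.0625 0.1409] F [ 1.05 -0.65  0.72] T [-0.04 -0.07  0.04] w 0.0855 gf 0.0
ty ang 82.32146117611259 tz [-4.e-04 -0.e+00 -1.e+00] q [ 0.1   0.4  -0.33  1.89  0.17  0.88 -2.02]
[[-0.134, -0.938, -0.321, 0.624], [-0.991, 0.127, 0.043, 0.051], [0.0, 0.324, -0.946, 0.284], [0.0, 0.0, 0.0, 1.0]]
green [ 55 200  21  29 408] [ 64.8 214.3] [0.5634 0.2563 0.06  ]
green [186 200  17  28 395] [194.  213.7] [0.5506 0.1574 0.06  ]
green [316 200  15  27 231] [322.4 208.4] [0.5416 0.0588 0.06  ]
```

View pics/w1.png

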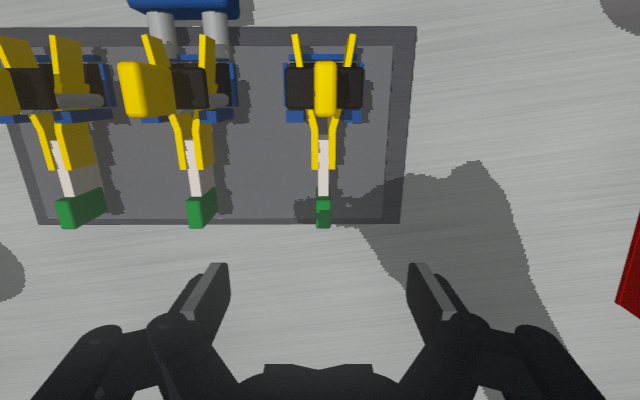

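Tab_c's top face is at about px (323, 205) and centred between the fingers. The wrist view agrees with the top-view position of about (0.539, 0.058). I'll descend to it.

Call:
{"name": "apply_moves", "arguments": {"motion": "0 0 0 -0.001 -0.0045 -0.02 0;0 0 0 0 0 -0.03 0;0 0 0 0 0 -0.03 60;0 0 0 0 0 -0.02 100;0 0 0 0 0 -0.012 130;0 0 0 0 0 0 160;0 0 0 0 0 0 180;0 0 0 0 0 0 180;0 0 0 0 0 0 180", "newtons": 30}}

```text
time: 3.05
ee_pos: [0.539, 0.0567, 0.0302]
eef_rot: [-0.0, 0.998, -0.066, 0.001]
force: [-0.9, -0.2, 0.1]
grip_width: 0.0249
grip_force: 0.0
```

```bash
python3 - <<'E'
from st import *
g=snap('wrist','w2'); cv2.imwrite('pics/w2c.png',cv2.resize(g['frame'][150:400,160:480,::-1],None,fx=2,fy=2))
E
```

```text
3.05 pos [0.539  0.0567 0.0302] F [-0.86 -0.19  0.1 ] T [ 0.03 -0.   -0.05] w 0.0249 gf 0.0
ty ang 82.37619812254096 tz [ 1.4e-03  1.0e-04 -1.0e+00] q [ 0.06  0.57 -0.28  1.95  0.25  0.66 -2.08]
```

View pics/w2c.png

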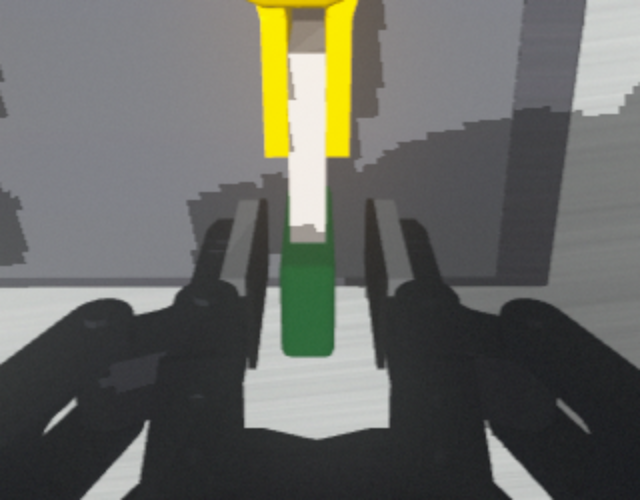

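The crop shows the tab centred at x≈307 and the pad gap centred at ≈318, so the gripper is about 2 mm too far to -y. I'll shift it and close.

Call:
{"name": "apply_moves", "arguments": {"motion": "0 0 0 0.0002 0.002 0 180;0 0 0 0 0 0 180;0 0 0 0 0 0 200;0 0 0 0 0 0 210;0 0 0 0 0 0 218;0 0 0 0 0 0 226;0 0 0 0 0 0 240;0 0 0 0 0 0 255;0 0 0 0 0 0 255;0 0 0 0 0 0 255"}}

```text
time: 4.1
ee_pos: [0.5387, 0.0587, 0.0293]
eef_rot: [-0.0, 0.998, -0.066, -0.0]
force: [-0.9, -1.3, 2.3]
grip_width: 0.012
grip_force: 30.7
```

```bash
python3 st.py
```

```text
4.1 pos [0.5387 0.0587 0.0293] F [-0.91 -1.32  2.27] T [-0.02  0.22  0.01] w 0.012 gf 30.652994513511658
ty ang 82.3869191219781 tz [-1.e-04  1.e-04 -1.e+00] q [ 0.06  0.57 -0.28  1.95  0.25  0.66 -2.08]
```

Gripped at 12.0 mm. Next a gentle pull of 2.5 mm.

Call:
{"name": "apply_moves", "arguments": {"motion": "0 0 0 -0.0005 0.00007 0 255;0 0 0 -0.0005 0.00007 0 255;0 0 0 -0.0005 0.00007 0 255;0 0 0 -0.0005 0.00007 0 255;0 0 0 -0.0005 0.00007 0 255;0 0 0 0 0 0 255;0 0 0 0 0 0 255"}}

```text
time: 4.8
ee_pos: [0.5363, 0.059, 0.0293]
eef_rot: [-0.0, 0.998, -0.066, 0.0]
force: [2.6, -0.8, 1.1]
grip_width: 0.0117
grip_force: 30.4
```

Call:
{"name": "apply_moves", "arguments": {"motion": "0 0 0 -0.0005 0.00007 0 255;0 0 0 0 0 0 255;0 0 0 0 0 0 255"}}

```text
time: 5.1
ee_pos: [0.5358, 0.059, 0.0293]
eef_rot: [-0.0, 0.998, -0.066, 0.0]
force: [3.4, -0.3, 0.5]
grip_width: 0.0114
grip_force: 30.4
```

Call:
{"name": "apply_moves", "arguments": {"motion": "0 0 0 -0.0005 0.00007 0 255;0 0 0 0 0 0 255;0 0 0 0 0 0 255"}}

```text
time: 5.4
ee_pos: [0.5353, 0.0591, 0.0293]
eef_rot: [-0.0, 0.998, -0.066, 0.0]
force: [4.2, -0.5, -0.5]
grip_width: 0.0115
grip_force: 30.3
```

```bash
python3 - <<'E'
from st import *
snap('wrist','w3')
E
```

```text
5.4 pos [0.5353 0.0591 0.0293] F [ 4.22 -0.52 -0.54] T [-0.21 -1.07  0.05] w 0.0115 gf 30.292106866836548
ty ang 82.38225471878926 tz [ 2.e-04  1.e-04 -1.e+00] q [ 0.06  0.56 -0.28  1.96  0.25  0.65 -2.08]
```

The slope is softer than 2.8 N/mm, so I'll check rail travel directly from the shift of clips a and b in the top view.

```bash
cat > rail.py <<'E'
from h import *
a=cv2.cvtColor(cv2.imread('pics/top0.png'),cv2.COLOR_BGR2GRAY).astype(np.float64)
def rail(name):
    b=cv2.cvtColor(np.ascontiguousarray(snap('top',name)['frame'][:,:,::-1]),cv2.COLOR_BGR2GRAY).astype(np.float64)
    for n,(x0,y0,x1,y1) in {'a':(222,150,258,218),'b':(262,155,295,222),'c':(302,165,338,225),'edge':(205,140,222,225)}.items():
        t=a[y0:y1,x0:x1]; w=b[y0-4:y1+4,x0-4:x1+4].astype(np.float32)
        # ECC translation
        M=np.eye(2,3,dtype=np.float32)
        try:
            cc,M=cv2.findTransformECC(t.astype(np.float32),b.astype(np.float32)[y0:y1,x0:x1],M,cv2.MOTION_TRANSLATION,(3,100,1e-5),None,3)
            print(n,'du,dv px',M[:,2].round(2),'mm~',(M[1,2]*2.55).round(2),'cc',round(cc,3))
        except cv2.error as e: print(n,'fail')
import sys
rail(sys.argv[1])
E
python3 rail.py t1
```

```text
a du,dv px [-0.09  0.49] mm~ 1.24 cc 0.983
b du,dv px [-0.27  0.31] mm~ 0.78 cc 0.779
c fail
edge du,dv px [-0.01  0.04] mm~ 0.1 cc 0.999
```

Rail travel is about 1.5–1.8 mm, which fits 5 N. The rest of the pull went into clip play. I'll continue.

Call:
{"name": "apply_moves", "arguments": {"motion": "0 0 0 -0.0005 0.00007 0 255;0 0 0 0 0 0 255;0 0 0 0 0 0 255"}}

```text
time: 5.8
ee_pos: [0.5349, 0.0592, 0.0293]
eef_rot: [-0.0, 0.998, -0.066, 0.0]
force: [5.4, -0.5, -1.6]
grip_width: 0.0117
grip_force: 30.2
```

Call:
{"name": "apply_moves", "arguments": {"motion": "0 0 0 -0.0005 0.00007 0 255;0 0 0 0 0 0 255;0 0 0 0 0 0 255"}}

```text
time: 6.1
ee_pos: [0.5345, 0.0593, 0.0293]
eef_rot: [-0.0, 0.998, -0.066, 0.0]
force: [6.0, -1.3, -0.5]
grip_width: 0.0112
grip_force: 30.2
```

Call:
{"name": "apply_moves", "arguments": {"motion": "0 0 0 -0.0005 0.00007 0 255;0 0 0 0 0 0 255;0 0 0 0 0 0 255"}}

```text
time: 6.4
ee_pos: [0.534, 0.0593, 0.0294]
eef_rot: [-0.0, 0.998, -0.066, 0.0]
force: [5.6, -0.6, -0.6]
grip_width: 0.0114
grip_force: 30.2
```

```bash
python3 rail.py t2
```

```text
a du,dv px [-0.1   0.58] mm~ 1.47 cc 0.989
b du,dv px [-0.28  0.36] mm~ 0.92 cc 0.785
c fail
edge du,dv px [-0.02  0.03] mm~ 0.08 cc 0.998
```

Call:
{"name": "apply_moves", "arguments": {"motion": "0 0 0 -0.0005 0.00007 0 255;0 0 0 -0.0005 0.00007 0 255;0 0 0 0 0 0 255"}}

```text
time: 6.75
ee_pos: [0.533, 0.0595, 0.0294]
eef_rot: [-0.0, 0.998, -0.066, 0.0]
force: [6.8, -1.2, 0.1]
grip_width: 0.0114
grip_force: 30.2
```

Call:
{"name": "apply_moves", "arguments": {"motion": "0 0 0 -0.0005 0.00007 0 255;0 0 0 -0.0005 0.00007 0 255;0 0 0 0 0 0 255"}}

```text
time: 7.05
ee_pos: [0.532, 0.0596, 0.0294]
eef_rot: [-0.0, 0.998, -0.066, 0.0]
force: [5.9, -0.6, -1.5]
grip_width: 0.0117
grip_force: 30.2
```

```bash
python3 rail.py t3; python3 - <<'E'
from st import *
g=snap('wrist','w4'); 
a=cv2.imread('pics/w2.png')[150:400,160:480]; cv2.imwrite('pics/w4c.png',cv2.resize(np.hstack([a[:,60:240],g['frame'][150:400,220:400,::-1]]),None,fx=2,fy=2))
E
```

```text
a du,dv px [-0.11  0.58] mm~ 1.49 cc 0.988
b du,dv px [-0.24  0.35] mm~ 0.88 cc 0.789
c fail
edge du,dv px [-0.    0.03] mm~ 0.08 cc 0.998
7.1 pos [0.532  0.0596 0.0294] F [ 6.22 -1.17 -1.06] T [-0.2  -1.3   0.02] w 0.0113 gf 30.239328145980835
ty ang 82.37647724963898 tz [ 7.e-04  2.e-04 -1.e+00] q [ 0.06  0.56 -0.28  1.97  0.25  0.65 -2.08]
```

View pics/w4c.png

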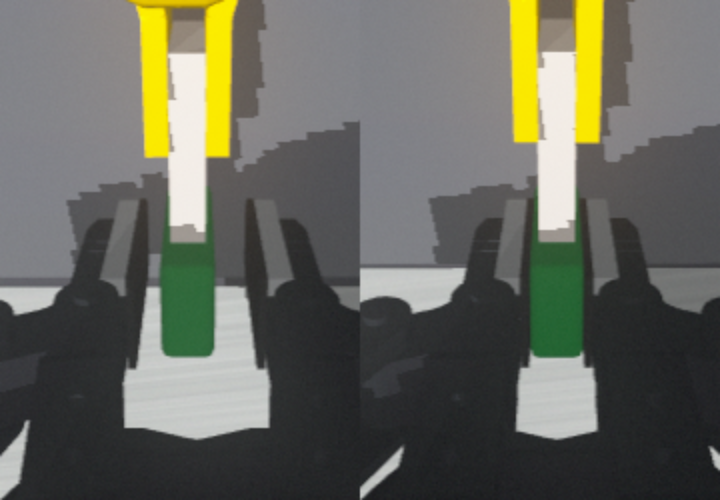

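The tab hasn't moved in the gripper, its bottom staying at row 355. The jaw tips have receded from row 157 to 142 at a plateau of about 6 N, so clip_c is the weak one. I'll draw its card out.

Call:
{"name": "apply_moves", "arguments": {"motion": "0 0 0 -0.001 0.00013 0 255;0 0 0 -0.001 0.00013 0 255;0 0 0 -0.001 0.00013 0 255;0 0 0 -0.001 0.00013 0 255;0 0 0 -0.001 0.00013 0 255;0 0 0 -0.001 0.00013 0 255;0 0 0 -0.001 0.00013 0 255;0 0 0 -0.001 0.00013 0 255"}}

```text
time: 7.95
ee_pos: [0.5239, 0.0607, 0.0294]
eef_rot: [-0.0, 0.998, -0.066, 0.0]
force: [6.0, 0.1, -0.3]
grip_width: 0.0116
grip_force: 30.2
```

Call:
{"name": "apply_moves", "arguments": {"motion": "0 0 0 -0.001 0.00013 0 255;0 0 0 -0.001 0.00013 0 255;0 0 0 -0.001 0.00013 0 255;0 0 0 -0.001 0.00013 0 255;0 0 0 -0.001 0.00013 0 255;0 0 0 -0.001 0.00013 0 255;0 0 0 -0.001 0.00013 0 255;0 0 0 -0.001 0.00013 0 255"}}

```text
time: 8.75
ee_pos: [0.516, 0.0618, 0.0294]
eef_rot: [-0.0, 0.998, -0.066, 0.0]
force: [5.8, 0.2, 0.1]
grip_width: 0.0118
grip_force: 30.2
```

Call:
{"name": "apply_moves", "arguments": {"motion": "0 0 0 -0.001 0.00013 0 255;0 0 0 -0.001 0.00013 0 255;0 0 0 -0.001 0.00013 0 255;0 0 0 -0.001 0.00013 0 255;0 0 0 -0.001 0.00013 0 255;0 0 0 -0.001 0.00013 0 255;0 0 0 -0.001 0.00013 0 255;0 0 0 -0.001 0.00013 0 255"}}

```text
time: 9.55
ee_pos: [0.5075, 0.0628, 0.0293]
eef_rot: [-0.0, 0.998, -0.066, -0.0]
force: [0.5, -0.1, 3.0]
grip_width: 0.0116
grip_force: 30.9
```

Call:
{"name": "apply_moves", "arguments": {"motion": "0 0 0 -0.001 0.00013 0 255;0 0 0 -0.001 0.00013 0 255;0 0 0 -0.001 0.00013 0 255;0 0 0 -0.001 0.00013 0 255;0 0 0 -0.001 0.00013 0 255;0 0 0 -0.001 0.00013 0 255;0 0 0 0 0 0 255;0 0 0 0 0 0 255"}}

```text
time: 10.35
ee_pos: [0.5016, 0.0636, 0.0292]
eef_rot: [-0.0, 0.998, -0.066, -0.0]
force: [0.5, -0.1, 2.6]
grip_width: 0.0118
grip_force: 30.9
```

```bash
python3 rail.py t4; python3 - <<'E'
from st import *
g=snap('wrist','w5'); cv2.imwrite('pics/w5c.png',cv2.resize(g['frame'][:,100:540,::-1],None,fx=1.5,fy=1.5))
E
```

```text
a du,dv px [-0.01  0.05] mm~ 0.14 cc 0.999
b du,dv px [-0.02 -0.01] mm~ -0.04 cc 0.926
c du,dv px [ 0.28 -0.17] mm~ -0.43 cc 0.486
edge du,dv px [0.   0.01] mm~ 0.03 cc 1.0
10.4 pos [0.5016 0.0635 0.0292] F [-0.07  0.5   3.08] T [-0.02 -0.19  0.05] w 0.0117 gf 30.89369237422943
ty ang 82.38445414561569 tz [-2.e-04  0.e+00 -1.e+00] q [ 0.05  0.52 -0.28  2.04  0.25  0.61 -2.11]
```

View pics/w5c.png

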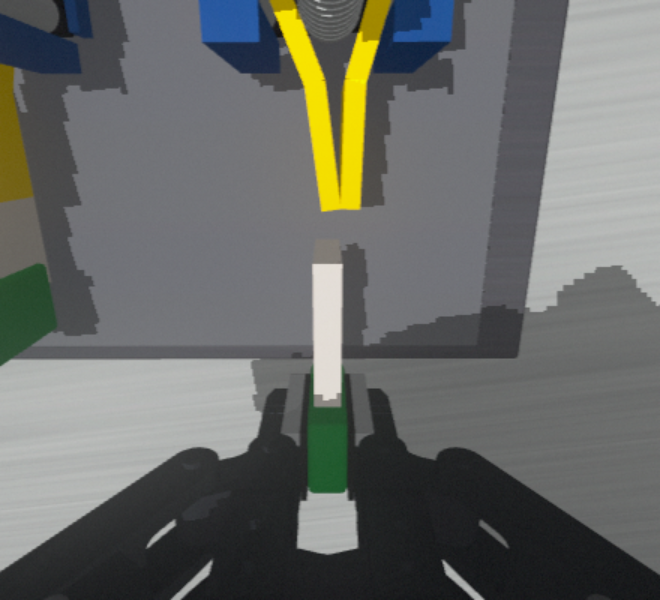

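The card is clear of the jaws (tips at about (340,208)), the jaws are shut, and the rail is back at 0. I'll lift the card and carry it to the tray.

Call:
{"name": "apply_moves", "arguments": {"motion": "0 0 0 -0.002 0 0.02 255;0 0 0 -0.003 0 0.03 255;0 0 0 0 0 0.02 255;0 0 0 -0.005 -0.03 0 255;0 0 0 -0.005 -0.044 0 255;0 0 0 -0.005 -0.044 0 255;0 0 0 -0.005 -0.044 0 255;0 0 0 -0.005 -0.044 0 255;0 0 0 -0.005 -0.044 0 255;0 0 0 -0.005 -0.044 0 255;0 0 0 -0.005 -0.044 0 255;0 0 0 -0.005 -0.044 0 255;0 0 0 -0.005 -0.044 0 255;0 0 0 -0.005 -0.038 0 255;0 0 0 0 0 -0.03 255;0 0 0 0 0 -0.02 255;0 0 0 0 0 0 255;0 0 0 0 0 0 255"}}

```text
time: 12.25
ee_pos: [0.4417, -0.4001, 0.0494]
eef_rot: [-0.0, 0.998, -0.066, -0.0]
force: [0.7, -0.8, -0.4]
grip_width: 0.0114
grip_force: 30.3
```

```bash
python3 - <<'E'
from st import *
g=snap('wrist','w6'); cv2.imwrite('pics/w6.png',g['frame'][:,:,::-1])
g=snap('top','t5')
hsv=cv2.cvtColor(cv2.imread('pics/top0.png'),cv2.COLOR_BGR2HSV)
m=(((hsv[:,:,0]<8)|(hsv[:,:,0]>172))&(hsv[:,:,1]>150)).astype(np.uint8); m[:,:400]=0; m[310:]=0
c=max(cv2.findContours(m,0,2)[0],key=cv2.contourArea); r=cv2.minAreaRect(c); print(r); print(atz(g,r[0],.035))
E
```

```text
12.25 pos [ 0.4417 -0.4001  0.0494] F [ 0.71 -0.83 -0.4 ] T [-0.05 -0.03  0.02] w 0.0114 gf 30.342058539390564
ty ang 82.40416683526871 tz [-6.e-04  8.e-04 -1.e+00] q [ 0.82  0.6  -0.18  1.81  0.15  0.75 -1.14]
((474.6748046875, 244.42176818847656), (91.70152282714844, 78.74199676513672), 2.4540317058563232)
[ 0.46441049 -0.35516117  0.035     ]
```

View pics/w6.png

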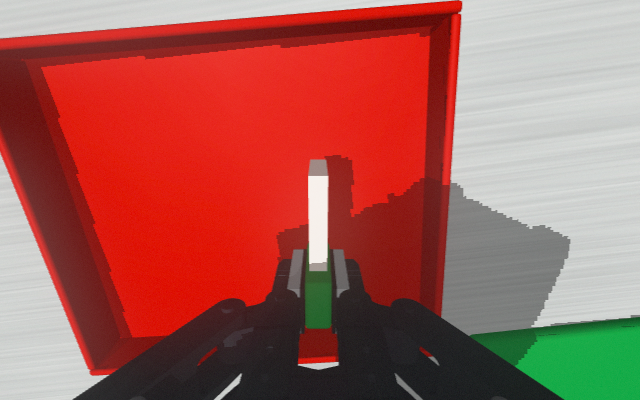

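The card hangs within the tray in its right part, with its top at about (318,170). I'll lower it, release and go over clip_c's fin.

Call:
{"name": "apply_moves", "arguments": {"motion": "0 0 0 0 0 -0.02 255;0 0 0 0 0 -0.009 255;0 0 0 0 0 0 255;0 0 0 0 0 0 200;0 0 0 0 0 0 150;0 0 0 0 0 0 130;0 0 0 0 0 0 130;0 0 0 0 0 0 130;0 0 0 0 0 0.02 130;0 0 0 0 0 0.05 130;0 0 0 0 0 0.05 130;0 0 0 0 0 0.03 130"}}

```text
time: 13.55
ee_pos: [0.4424, -0.4009, 0.1741]
eef_rot: [0.001, 0.998, -0.066, 0.001]
force: [0.8, -0.5, -0.3]
grip_width: 0.0419
grip_force: 0.0
```

Call:
{"name": "apply_moves", "arguments": {"motion": "0 0 0 0.0155 0.0372 0 100;0 0 0 0.0155 0.0372 0 100;0 0 0 0.0155 0.0372 0 100;0 0 0 0.0155 0.0372 0 100;0 0 0 0.0155 0.0372 0 100;0 0 0 0.0155 0.0372 0 100;0 0 0 0.0155 0.0372 0 100;0 0 0 0.0155 0.0372 0 100;0 0 0 0.0155 0.0372 0 100;0 0 0 0.0155 0.0372 0 100;0 0 0 0.0155 0.0372 0 100;0 0 0 0.0155 0.0372 0 100;0 0 0 0 0 0 100;0 0 0 0 0 0 100"}}

```text
time: 14.95
ee_pos: [0.6276, 0.0469, 0.17]
eef_rot: [-0.0, 0.998, -0.066, -0.0]
force: [0.1, -0.7, 0.2]
grip_width: 0.0521
grip_force: 0.0
```

```bash
python3 - <<'E'
from st import *
g=snap('wrist','w7')
E
```

```text
14.95 pos [0.6276 0.0469 0.17  ] F [ 0.06 -0.66  0.16] T [0.02 0.02 0.03] w 0.0521 gf 0.0
ty ang 82.48152670810408 tz [-4.e-04  2.e-04 -1.e+00] q [ 0.13  0.51 -0.34  1.65  0.19  1.02 -1.98]
```

View pics/w7.png

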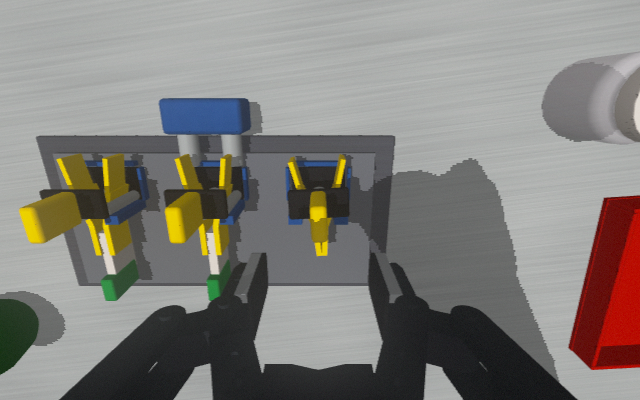

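The fin of clip_c is at px (318,205), midway between the fingers, and matches the computed (0.628, 0.047). I'll descend and grip.

Call:
{"name": "apply_moves", "arguments": {"motion": "0 0 0 0 0 -0.03 100;0 0 0 0 0 -0.03 130;0 0 0 0 0 -0.02 150;0 0 0 0 0 -0.01 170;0 0 0 0 0 0 180;0 0 0 0 0 0 180;0 0 0 0 0 0 180", "newtons": 40}}

```text
time: 15.7
ee_pos: [0.6283, 0.0458, 0.0815]
eef_rot: [-0.0, 0.998, -0.067, 0.001]
force: [-0.3, 0.9, 0.5]
grip_width: 0.0248
grip_force: 0.0
```

```bash
python3 - <<'E'
from st import *
g=snap('wrist','w8');cv2.imwrite('pics/w8c.png',cv2.resize(g['frame'][150:400,160:480,::-1],None,fx=2,fy=2))
E
```

```text
15.7 pos [0.6283 0.0458 0.0815] F [-0.34  0.95  0.47] T [-0.01 -0.01 -0.05] w 0.0248 gf 0.0
ty ang 82.36373700808878 tz [ 1.7e-03  1.0e-04 -1.0e+00] q [ 0.11  0.62 -0.31  1.7   0.24  0.86 -2.01]
```

View pics/w8c.png

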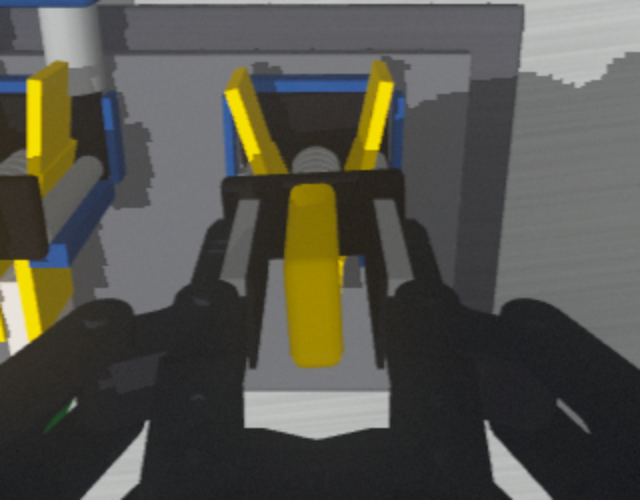

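The fin is centred in the gap (316 vs 317). I'll grip and lift straight up.

Call:
{"name": "apply_moves", "arguments": {"motion": "0 0 0 0 0 0 200;0 0 0 0 0 0 218;0 0 0 0 0 0 235;0 0 0 0 0 0 255;0 0 0 0 0 0 255;0 0 0 0 0 0 255;0 0 0 0 0 0 255"}}

```text
time: 16.45
ee_pos: [0.628, 0.046, 0.0808]
eef_rot: [-0.0, 0.998, -0.066, 0.0]
force: [-1.2, -0.3, 6.6]
grip_width: 0.0114
grip_force: 39.5
```

Call:
{"name": "apply_moves", "arguments": {"motion": "0 0 0 0 0 0.004 255;0 0 0 0 0 0.008 255;0 0 0 0 0 0.01 255;0 0 0 0 0 0.01 255;0 0 0 0 0 0.01 255;0 0 0 0 0 0.01 255;0 0 0 0 0 0.01 255;0 0 0 0 0 0.01 255;0 0 0 0 0 0.008 255;0 0 0 0 0 0 255;0 0 0 0 0 0 255"}}

```text
time: 17.55
ee_pos: [0.6276, 0.0459, 0.1602]
eef_rot: [-0.0, 0.998, -0.066, -0.0]
force: [-0.5, -0.4, -3.1]
grip_width: 0.0112
grip_force: 38.9
```

```bash
python3 st.py; python3 rail.py t6
```

```text
17.55 pos [0.6276 0.0459 0.1602] F [-0.53 -0.4  -3.05] T [-0.01  0.02 -0.05] w 0.0112 gf 38.925002217292786
ty ang 82.38054794040812 tz [-1.e-04  0.e+00 -1.e+00] q [ 0.13  0.52 -0.34  1.66  0.2   1.   -1.98]
a du,dv px [-0.01 -0.  ] mm~ -0.0 cc 1.0
b du,dv px [-0.   -0.01] mm~ -0.04 cc 0.9
c fail
edge du,dv px [0.01 0.01] mm~ 0.02 cc 1.0
```

The weight is held and the other clips haven't moved. I'll check numerically where the card lies in the tray.

```bash
python3 - <<'E'
from h import *
g=load('t6'); im=cv2.imread('pics/t6.png'); hsv=cv2.cvtColor(im,cv2.COLOR_BGR2HSV)
R=np.zeros(im.shape[:2],bool); R[208:282,433:517]=1
for n,m in {'green':(hsv[:,:,0]>45)&(hsv[:,:,0]<85)&(hsv[:,:,1]>100),'white':(hsv[:,:,1]<60)&(hsv[:,:,2]>120)}.items():
    c=cv2.connectedComponentsWithStats((m&R).astype(np.uint8))
    for i in range(1,c[0]):
        s=c[2][i]
        if s[4]>6: print(n,s,atz(g,(s[0],s[1]),.03).round(3),atz(g,(s[0]+s[2],s[1]+s[3]),.03).round(3))
E
```

```text
green [488 249   9  10  77] [ 0.452 -0.391  0.03 ] [ 0.426 -0.414  0.03 ]
white [493 232   4  18  52] [ 0.495 -0.406  0.03 ] [ 0.449 -0.415  0.03 ]
```

Call:
{"name": "apply_moves", "arguments": {"motion": "0 0 0 -0.008 -0.017 0 255;0 0 0 -0.016 -0.034 0 255;0 0 0 -0.016 -0.034 0 255;0 0 0 -0.016 -0.034 0 255;0 0 0 -0.016 -0.034 0 255;0 0 0 -0.016 -0.034 0 255;0 0 0 -0.016 -0.034 0 255;0 0 0 -0.016 -0.034 0 255;0 0 0 -0.016 -0.034 0 255;0 0 0 -0.016 -0.034 0 255;0 0 0 -0.008 -0.017 0 255;0 0 0 0 0 0 255;0 0 0 0 0 0 255"}}

```text
time: 18.9
ee_pos: [0.4672, -0.2942, 0.1599]
eef_rot: [-0.0, 0.998, -0.067, -0.0]
force: [-0.5, 0.6, -1.9]
grip_width: 0.0116
grip_force: 39.2
```

The card stands in the tray at y≈-0.40, so the clip's spot is free. I'll lower the clip and release it.

Call:
{"name": "apply_moves", "arguments": {"motion": "0 0 0 0 0 -0.015 255;0 0 0 0 0 -0.025 255;0 0 0 0 0 -0.02 255;0 0 0 0 0 -0.015 255;0 0 0 0 0 -0.009 255;0 0 0 0 0 -0.005 255;0 0 0 0 0 0 255;0 0 0 0 0 0 255;0 0 0 0 0 0 220;0 0 0 0 0 0 190;0 0 0 0 0 0 150;0 0 0 0 0 0 130;0 0 0 0 0 0 130"}}

```text
time: 20.2
ee_pos: [0.4678, -0.2941, 0.0714]
eef_rot: [0.0, 0.998, -0.066, 0.0]
force: [0.0, -0.2, 0.7]
grip_width: 0.0417
grip_force: 0.0
```

Call:
{"name": "apply_moves", "arguments": {"motion": "0 0 0 0 0 0.02 130;0 0 0 0 0 0.04 130;0 0 0 0 0 0.05 130;0 0 0 0 0 0.05 130;0 0 0 -0.03 -0.04 0.03 130;0 0 0 -0.03 -0.04 0 130;0 0 0 -0.03 -0.04 0 130;0 0 0 -0.03 -0.04 0 130;0 0 0 -0.02 -0.04 0 130;0 0 0 0 0 0 130;0 0 0 0 0 0 130;0 0 0 0 0 0 130"}}

```text
time: 21.4
ee_pos: [0.3327, -0.4876, 0.2569]
eef_rot: [-0.0, 0.998, -0.066, 0.0]
force: [1.1, 0.4, 0.4]
grip_width: 0.0416
grip_force: 0.0
```

```bash
python3 st.py; python3 rail.py t7; python3 - <<'E'
from h import *
g=load('t7'); im=cv2.imread('pics/t7.png'); hsv=cv2.cvtColor(im,cv2.COLOR_BGR2HSV)
R=np.zeros(im.shape[:2],bool); R[200:290,425:525]=1
for n,m in {'green':(hsv[:,:,0]>45)&(hsv[:,:,0]<85)&(hsv[:,:,1]>100),'white':(hsv[:,:,1]<60)&(hsv[:,:,2]>120),'yel':(hsv[:,:,0]>18)&(hsv[:,:,0]<35)&(hsv[:,:,1]>150),'dark':(hsv[:,:,2]<45)}.items():
    c=cv2.connectedComponentsWithStats((m&R).astype(np.uint8))
    for i in range(1,c[0]):
        s=c[2][i]
        if s[4]>8: print(n,s,atz(g,(s[0],s[1]),.04).round(3),atz(g,(s[0]+s[2],s[1]+s[3]),.04).round(3))
d=cv2.absdiff(im,cv2.imread('pics/top0.png')).max(2)
for n,(x0,y0,x1,y1) in {'tub':(395,135,445,190),'pepper':(140,205,195,255)}.items(): print(n,(d[y0:y1,x0:x1]>40).sum())
E
```

```text
21.4 pos [ 0.3327 -0.4876  0.2569] F [1.09 0.36 0.41] T [-0.02 -0.05 -0.03] w 0.0416 gf 0.0
ty ang 82.45539702681117 tz [ 2.e-04  5.e-04 -1.e+00] q [ 1.03  0.34 -0.14  1.67  0.05  1.14 -0.82]
a du,dv px [-0.01 -0.01] mm~ -0.02 cc 1.0
b du,dv px [-0.    0.01] mm~ 0.02 cc 1.0
c du,dv px [-0.31 -0.04] mm~ -0.09 cc 0.323
edge du,dv px [ 0.01 -0.01] mm~ -0.01 cc 1.0
green [488 249   9  10  77] [ 0.452 -0.388  0.04 ] [ 0.427 -0.41   0.04 ]
white [444 203  34   2  35] [ 0.57  -0.278  0.04 ] [ 0.564 -0.365  0.04 ]
white [482 205  32   2  32] [ 0.564 -0.376  0.04 ] [ 0.558 -0.459  0.04 ]
white [521 231   1  26  26] [ 0.497 -0.475  0.04 ] [ 0.431 -0.475  0.04 ]
white [493 232   4  18  50] [ 0.495 -0.402  0.04 ] [ 0.45  -0.411  0.04 ]
white [493 286  18   1  18] [ 0.359 -0.398  0.04 ] [ 0.356 -0.444  0.04 ]
yel [442 230   6  13  51] [ 0.502 -0.271  0.04 ] [ 0.469 -0.285  0.04 ]
yel [444 232  19  35 291] [ 0.497 -0.276  0.04 ] [ 0.408 -0.322  0.04 ]
dark [479 208  12   1  12] [ 0.557 -0.368  0.04 ] [ 0.554 -0.399  0.04 ]
dark [498 209  12   1  12] [ 0.554 -0.417  0.04 ] [ 0.551 -0.448  0.04 ]
dark [439 235   4   9  26] [ 0.489 -0.263  0.04 ] [ 0.467 -0.272  0.04 ]
dark [444 236  13  12  98] [ 0.487 -0.275  0.04 ] [ 0.456 -0.308  0.04 ]
dark [461 239   4  11  27] [ 0.479 -0.319  0.04 ] [ 0.451 -0.328  0.04 ]
dark [518 240   1  16  16] [ 0.474 -0.466  0.04 ] [ 0.434 -0.468  0.04 ]
dark [488 250   5   7  13] [ 0.45  -0.387  0.04 ] [ 0.432 -0.4    0.04 ]
tub 0
pepper 0
```

The clip and card both stand in the tray. The other two clips, the rail, the tub and the pepper are unchanged.

```bash
python3 -c "
from rig import *
print(sign_off())"
```

```text
the job is handed in; nothing more can be done
None
```

The weak clip was clip_c: its card slipped at about 6 N, so I put that card and clip_c in the red tray and handed in at about 21 s, leaving clips a and b, the pepper and the tub unmoved. Clips a and b weren't tugged, as the first tug found the weak one, and the hand-in returned no verdict.

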